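# Fish the stirring paddle out of the covered utensil box

## Robot

A 6-joint arm with a two-finger parallel gripper is mounted at the origin on the work surface. World frame = base frame: x ahead of the robot, y to its left, z up, the work surface at z = 0. Lengths are in mm, angles in degrees, forces in N, time in s.
With the tool pointing down it reaches from about 350 to 775 mm from the base axis. Payload 5.5 kg.
Tool frame: the origin (TCP) lies between the finger pads; the fingertips stand 25 mm ahead of it and the grasp point (between the pads) lies 6 mm ahead of it (manip.tcp_to_tips is the distance from the TCP to the fingertips, in mm); z points along the fingers, y is the direction in which the jaws open and shut (so a half turn about z gives the same grasp; the last joint's range is limited). The gripper opens to 85 mm and grips with 20 to 120 N. Pads are 22 mm wide; open, the fingers measure 114 mm over their backs; the gripper's body (76 mm by 85 mm) begins 54 mm behind the grasp point. The pads swing forward as they close: fully open they stand 13 mm farther back than shut.
Start: joints at [65.455, 17.945, 2.641, 74.691, 0, 82.002], TCP at [163.785, 551.22, 256.323] pointing down, gripper open.
Joint ranges: [-158.12, 158.12], [-49.38, 96.58], [-58.88, 72.47], [-126.05, 133.96], [-84.25, 85.87], [-180, 180]. Speed limits (degrees/s): [147.25, 147.25, 180, 180, 180, 180].

## Interface

Orientations are given as [roll, pitch, yaw] about the fixed x, y, z axes, in that order (R = Rz(yaw) Ry(pitch) Rx(roll)).
In Python, from station import state, grab_frame, job, boxes_of, landmark_of, manip gives the robot as it stands. The module is installed in compiled form; this text tells all that it offers.
- The arm moves only by the tool play_rows, never from a script. Its argument "motion" is a list that holds one entry, the list of rows, each a list of 7 numbers: the finger opening in mm, from 0 to 85.4, then the shift along the tool's x, y, z in mm, then the turn, a rotation vector about the tool's x, y, z in degrees. A call has 1 to 5 rows; each row shifts and turns the commanded pose from where the row before left it, along the tool's axes as they then stand; what a row does not reach is not made up. A row lasts 1/8 s, in which the tool goes at most 62.5 mm and 10.7 degrees, less where a joint would pass 70% of its speed; a pose out of reach is approached as far as the arm can. A call with a gripper value outside its range is refused whole. The fingers move at their own pace and stop on an object; the grip force is fixed at half the most. Time passes only in rows, so rows that do not move let the fingers close. It gives the time, the measured TCP pose, the force and the opening at its end, in the units of the state.
- state(): the state, without advancing time (a new reading comes with each control period).
- grab_frame(name): name is "side" or "top"; returns a dict with "frame" (384x512x3 uint8, blue, green, red), "fx", "fy", "cx", "cy" (pixels), "R" (3x3) and "t" (3): a world point X has camera coordinates R X + t. Camera axes: x right, y down, z forward; pixel columns grow to the right and rows downward; lengths in mm; the calibration is good to about 2 mm. A picture is of the moment at which its call begins. There is no depth.
- job.job_done(): hands the job in, once; it reports no verdict.
Trained networks look in a picture, given as the dict that the camera call returned (one of the last four; its "shot" number tells which), for a name from the list of things; names that differ only in an ending like _2 or _b are one class to them, and where a whole thing is asked for, a point or a joint stands for the part that bears it (a point fixed in the world has none). Each returns a list of dicts, best first, with "score" (0 to 1); they miss things now and then, are a little off and sometimes report something else, mostly with a low value. They report only what shows in the picture. A call takes as long as a camera call. They do not tell look-alikes from the thing itself.
- boxes_of(query, picture): "at" ([x, y, z] in mm, in the coordinates of the camera as it stood for that picture, good to about 4 mm: the middle of the surface that is visible of it).
- landmark_of(query, picture): "at" ([x, y, z] in mm, in the coordinates of the camera as it stood for that picture, good to about 4 mm: a listed point, or the origin of a listed thing).
The state is a dict: "time_s": time; "qpos": joint angles; "joint_vel": joint speeds; "joint_torque": joint torques, N m; "tcp_pos": TCP position; "tool_rot": TCP orientation; "wrist_force": force on the tool from outside, world axes, zero at the start; "ft_torque": the same for the moment, N m; "gripper_width": finger opening in mm.
Only numpy, scipy, OpenCV 4.12 (cv2) and the standard library are available. Lean on these libraries where they do the work, as an engineer would, in place of code of your own. Each camera call takes 0.05 s, during which the arm holds its last target. There are 200 camera calls.

## Task

The long wooden stirring paddle lies inside the covered utensil box, and the mouth in the cover is shorter than the paddle: take hold of it, tilt it so that one end comes out first, and draw it out through the mouth. Finish while still holding the paddle in the gripper, level and at rest over the box, with all of it at least 5 cm above the cover and touching nothing but the gripper. Leave the mug, the bowl and the jar standing where they are.

Things in the scene. Friction and masses are not known exactly. Their poses are not given: they have to be found in the camera images.
- paddle: Wooden paddle, 210 mm long, 30-80 g, balance point within 10 of its middle. Starts flat on the ribs, underside 35 above the table, within 0.12 rad and 10 mm of the box's centre line and centre. Origin: mid-length, on the underside; x towards the blade, z up. Square handle 14 x 14 from x = -105 to +40, flat blade 36 wide, 6 thick from +35 to +105; one common flat underside.
- blade_end (a point): Point on the paddle at the far end of the blade, at paddle x = +105, mid-thickness (3 mm above the underside).
- butt_end (a point): Point on the paddle at the free end of the handle, at paddle x = -105, mid-thickness (7 mm above the underside).
- utensil_box: (Sizes in mm.) Fixed cream box with fixed steel cover. Origin: centre of underside; x along, y across, z up. Outside 274 (x) by 185 (y), 95 high. Walls 5: inside 264 by 175, floor at z = 5. Cover z = 91 to 95, with one mouth in its middle, 160 (x) by 130 (y). Two ribs 8 thick across the box at x = -40 and +40, up to z = 35, carry the paddle.
- mouth (a point): Centre of the mouth, at the level of the cover's top, 95 mm above the table.
- mug: Bystander: blue ceramic mug, 80 mm across, 90 mm high, with a handle; loose. Origin: centre of its underside.
- bowl: Bystander: white bowl, 120 mm across, 50 mm high; loose. Origin: centre of its underside.
- jar: Bystander: closed amber jar, 60 mm across, 85 mm high; loose. Origin: centre of its underside.
Things that resemble listed ones, but are neither listed nor needed, are in the scene too. Of the things like the paddle, leave any that is black or red; of the rest the larger one is meant.

How it is judged:
By the outcome, as a careful person would: the job done as asked, in the order asked, and still so for the second after the job is handed in, while the arm keeps its last pose, push and grip.
It also fails if it takes over 38 s, if anything falls off the work surface, if the arm or the gripper's body presses on something with over 40 N, if the wrist force passes 120 N, or if a joint passes its speed limit or range.

## Working session

There is one attempt and no reset: what is moved stays moved. The work goes in short steps, Python scripts to look and compute and a tool call to move; the robot and the scene stay as the last step left them, time stands still between calls to the robot, and variables do not carry over. Pictures are saved under pics/ and viewed, about 8 in all and at most 12, crops included, and the job is handed in when it is done.

Besides the shell and the picture viewer there is one more tool, called as a command line: name --argument value ..., lists and objects as JSON in quotes. play_rows: Moves the arm, as the interface text tells. Its arguments: {"type":"object","properties":{"motion":{"type":"array"}},"required":["motion"]}

```bash
mkdir -p pics; cat > h.py <<'E'
import numpy as np, cv2
from station import *
def w(f,p): return np.array(f["R"]).T@(np.array(p)-np.array(f["t"]))
def px(f,X):
    c=np.array(f["R"])@np.array(X,float)+np.array(f["t"]); return np.array([f["fx"]*c[0]/c[2]+f["cx"],f["fy"]*c[1]/c[2]+f["cy"]])
def ray(f,u,v,z):
    R=np.array(f["R"]);o=-R.T@np.array(f["t"]);d=R.T@np.array([(u-f["cx"])/f["fx"],(v-f["cy"])/f["fy"],1]);return o+d*(z-o[2])/d[2]
E
python3 - <<'E'
from h import *
np.set_printoptions(precision=1,suppress=True)
s=state();print(s)
fr=[]
for n in("top","side"):
    f=grab_frame(n);fr.append(f["frame"]);print(n,"cam at",-np.array(f["R"]).T@np.array(f["t"]),f["fx"]); cv2.imwrite(f"pics/{n}0.png",cv2.resize(f["frame"],(800,600),interpolation=cv2.INTER_CUBIC))
    for q in("paddle","utensil_box","mug","bowl","jar"):
        for d in boxes_of(q,f)[:4]: X=w(f,d["at"]);print(" box",q,round(d["score"],2),X,px(f,X))
    for q in("paddle","blade_end","butt_end","mouth","utensil_box"):
        for d in landmark_of(q,f)[:4]: X=w(f,d["at"]);print(" lm",q,round(d["score"],2),X,px(f,X))
E
```

```text
{'time_s': 0.0, 'qpos': array([65.5, 18. ,  2.6, 74.7, -0. , 82. ]), 'joint_vel': array([-0. , -0.1,  0. ,  0. , -0. ,  0. ]), 'joint_torque': array([ -0. , -48.1,  29.9,   0. ,  -0. ,   0. ]), 'tcp_pos': array([163.6, 550.7, 255.4]), 'tool_rot': array([-179.9,   -0. ,  163.5]), 'wrist_force': array([-0.2, -0. ,  0.3]), 'ft_torque': array([-0.1,  0. ,  0. ]), 'gripper_width': 85.45701090507956}
top cam at [ 352.6   41.  1364. ] 493.59520005391715
 box paddle 0.9 [459.9 258.9   7.2] [186.4 231.3]
 box paddle 0.82 [ 323.1 -205.6    5.9] [356.9 281.5]
 box paddle 0.72 [563.3  33.2  44.4] [268.2 191.8]
 box paddle 0.69 [ 727.9 -231.4    4.9] [361.4 136.2]
 box utensil_box 0.65 [521.8  19.6  93.8] [273.7 204.6]
 box mug 0.57 [625.8 198.4  32. ] [208.1 170.3]
 box bowl 0.84 [ 482.3 -174.8   20.3] [344.7 222.3]
 box bowl 0.22 [521.   17.7  89.5] [274.3 205.1]
 box jar 0.64 [741.6  38.3  86.8] [266.1 123.5]
 lm paddle 0.74 [ 300.  -207.2    1.7] [357.5 290.1]
 lm paddle 0.57 [432.3 264.3   3.1] [184.5 241.5]
 lm blade_end 0.84 [ 794.5 -236.7    1.1] [362.2 114. ]
 lm blade_end 0.77 [631.9  2
[... 1012 characters left out ...]
 329.3]
 lm paddle 0.65 [431.7 265.1  -1.4] [200.9 176. ]
 lm paddle 0.59 [524.6  36.7  36. ] [249. 221.]
 lm paddle 0.58 [ 688.3 -229.    -0.2] [339.  299.6]
 lm blade_end 0.84 [628.4  25.5  39.4] [287.  215.8]
 lm blade_end 0.81 [ 786.6 -236.2    0.8] [377. 293.]
 lm blade_end 0.67 [ 368.  -191.5    1.8] [208.9 315.8]
 lm blade_end 0.63 [508.3 246.3   3.6] [227.  174.7]
 lm butt_end 0.94 [ 581.9 -225.8   10.4] [298.1 306.3]
 lm butt_end 0.81 [ 220.3 -229.3    3.2] [149.  345.1]
 lm butt_end 0.66 [358.2 294.3   3.4] [175.1 172.4]
 lm butt_end 0.6 [421.6  45.8  41.3] [210.7 224.8]
 lm utensil_box 0.89 [521.4  25.9   1.3] [248.9 231.9]
 lm utensil_box 0.35 [ 484.6 -174.8    5.1] [254.1 298.1]
```

View pics/top0.png

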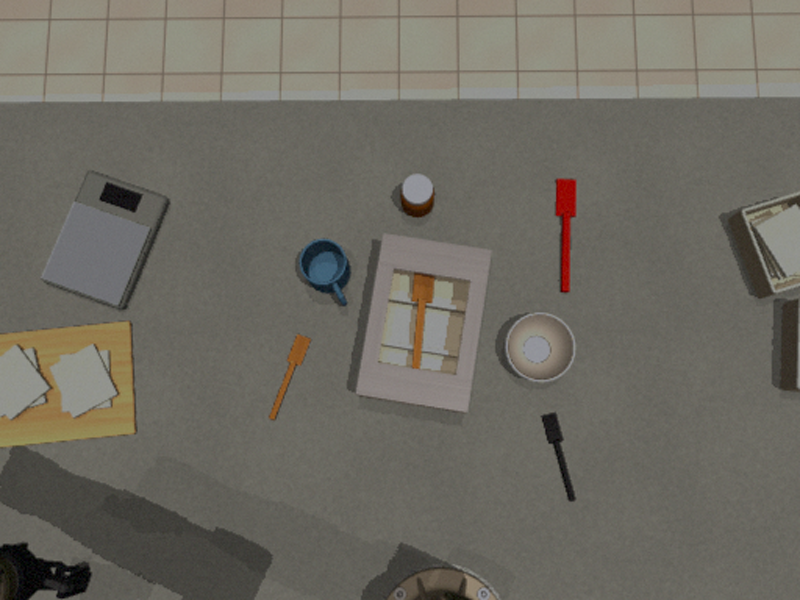

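View pics/side0.png

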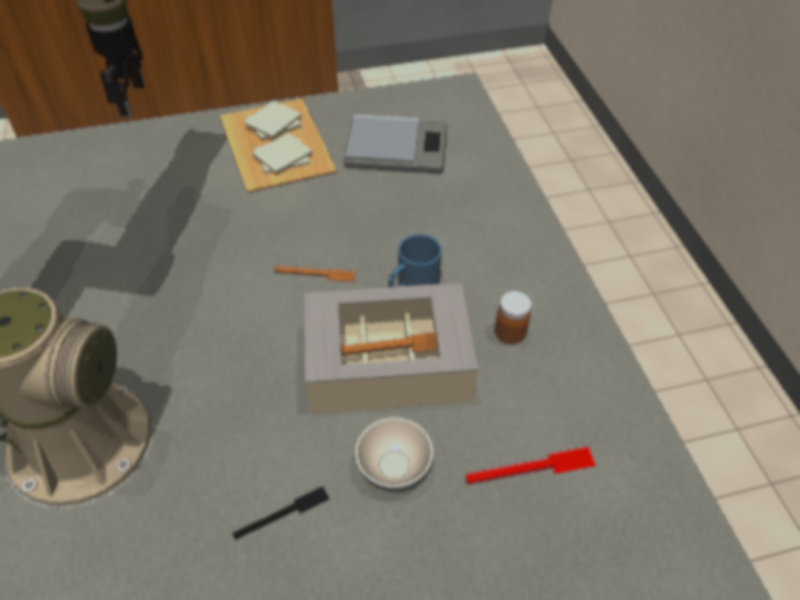

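The paddle candidates in the top view (800 px picture) are:
- the orange paddle in the box at (420,320)
- the small orange one on the table at (290,375)
- the red one at (566,235)
- the black one at (560,455)

I choose the one in the box: it's the larger of the two that are neither red nor black. Next I refine the poses with a close crop and plan the extraction in the x–z plane.

```bash
cat > fit.py <<'E'
from h import *
from scipy.optimize import least_squares
np.set_printoptions(precision=1,suppress=True)
def T(x,y,a,P):
    c,s=np.cos(a),np.sin(a);return np.array([[x+c*p[0]-s*p[1],y+s*p[0]+c*p[1],p[2]] for p in P])
f=grab_frame("top");img=f["frame"]
hsv=cv2.cvtColor(img,cv2.COLOR_BGR2HSV)
# box: corners picked by eye (800-px picture)
pk=np.array([[383,235],[491,250],[467,411],[358,394]])/1.5625
C=[(137,92.5,95),(137,-92.5,95),(-137,-92.5,95),(-137,92.5,95)]
r=least_squares(lambda p:(np.array([px(f,X) for X in T(*p,C)])-pk).ravel(),[521,27,-.14]);b=r.x
print("box",b[:2],np.degrees(b[2]),"res",np.abs(r.fun).max())
# paddle mask within mouth
m=cv2.inRange(hsv,(5,130,60),(22,255,255)); k=np.zeros_like(m)
M=[(80,65,95),(80,-65,95),(-80,-65,95),(-80,65,95)]
cv2.fillPoly(k,[np.array([px(f,X) for X in T(*b,M)]).astype(int)],255); m&=k
v,u=np.nonzero(m); W=np.array([ray(f,a+.0,c+.0,47)[:2] for a,c in zip(u,v)])
d=np.array([np.cos(b[2]),np.sin(b[2])]); t=(W-b[:2])@d; h=(t<5)
vx,vy,x0,y0=cv2.fitLine(W[h].astype(np.float32),cv2.DIST_HUBER,0,.01,.01).ravel()
if vx<0: vx,vy=-vx,-vy
print("handle yaw",np.degrees(np.arctan2(vy,vx)),"pt",x0,y0,"n",len(u),"t range",t.min(),t.max())
a=np.arctan2(vy,vx); yy=lambda x:y0+(x-x0)*vy/vx
cx=float(np.mean([(630.1+421.6)/2])); p=(cx,yy(cx),a);print("paddle",p[:2], "at z47")
o=cv2.resize(img[130:280,215:330],None,fx=5,fy=5,interpolation=cv2.INTER_CUBIC)[:600]
o=cv2.resize(img[140:260,200:350],None,fx=5,fy=5,interpolation=cv2.INTER_CUBIC)
def dr(P,c): cv2.polylines(o,[(((np.array([px(f,X) for X in P])+.5-[200,140])*5)).astype(int)],True,c,1)
dr(T(*b,C),(255,0,0));dr(T(*b,M),(255,0,0))
dr(T(*p,[(-105,7,49),(35,7,49),(35,-7,49),(-105,-7,49)]),(0,255,0));dr(T(*p,[(35,18,41),(105,18,41),(105,-18,41),(35,-18,41)]),(0,255,0))
for q in(-40,40): dr(T(*b,[(q-4,87,35),(q+4,87,35),(q+4,-87,35),(q-4,-87,35)]),(255,0,255))
cv2.imwrite("pics/crop1.png",o)
E
python3 fit.py
cat > plan.py <<'E'
import numpy as np,heapq,sys
# box x-z obstacles
R=[(-137,-132,0,95),(132,137,0,95),(-137,137,0,5),(-137,-80,91,95),(80,137,91,95),(-44,-36,0,35),(36,44,0,35)]
R=np.array([(a,b,c,d) for a,b,c,d in R])
def rect(x0,x1,z0,z1,n=4):
    g=np.arange(x0,x1+.1,n);k=np.arange(z0,z1+.1,n)
    return np.array([(x,z) for x in np.r_[g,x1] for z in (z0,z1)]+[(x,z) for x in (x0,x1) for z in np.r_[k,z1]])
def run(s,off,sgn,x0=0):
    # grasp frame origin = grasp pt; bar centre line offset; sgn +1 blade up
    bar=np.r_[rect(-105-s,40-s,-7-off,7-off),rect(35-s,105-s,-7-off,-1-off)]
    g=np.r_[rect(-43,43,54,160,6),rect(-13,13,-19,54)]
    P=np.r_[bar,g]
    def clr(x,z,t):
        c,n=np.cos(t),np.sin(t);X=x+c*P[:,0]-n*P[:,1];Z=z+n*P[:,0]+c*P[:,1]
        dx=np.maximum(R[:,0]-X[:,None],X[:,None]-R[:,1]);dz=np.maximum(R[:,2]-Z[:,None],Z[:,None]-R[:,3])
        return np.where((dx<0)&(dz<0),np.maximum(dx,dz),np.hypot(np.maximum(dx,0),np.maximum(dz,0))).min()
    S=4;st=(0,0,0);X0=x0+s;Z0=42+off+6
    f=lambda n:(X0+S*n[0],Z0+S*n[1],sgn*np.radians(4*n[2]))
    D={st:0};pr={};q=[(0,st)];cc={}
    def C(n):
        if n not in cc: cc[n]=clr(*f(n))
        return cc[n]
    while q:
        d,n=heapq.heappop(q)
        if d>D[n]:continue
        x,z,t=f(n);low=z+(P[:len(bar)]@[np.sin(t),np.cos(t)]).min()
        if low>100:break
        for i in(-1,0,1):
            for j in(-1,0,1):
                for k in(-1,0,1):
                    m=(n[0]+i,n[1]+j,n[2]+k)
                    if m==n or not 0<=m[2]<=15 or abs(m[0])>30 or m[1]>60:continue
                    c=C(m)
                    if c<2.5:continue
                    e=d+(1+abs(k)*.3)*(.3+ (8/c)**3)
                    if e<D.get(m,1e9):D[m]=e;pr[m]=n;heapq.heappush(q,(e,m))
    else: return print(s,sgn,"none")
    L=[n]
    while L[-1] in pr:L.append(pr[L[-1]])
    L=L[::-1];print("s",s,"off",off,"sgn",sgn,"cost",round(d),"minclr after start",round(min(C(n) for n in L[3:]),1))
    print([(round(f(n)[0]-X0),round(f(n)[1]-Z0+6),4*n[2],round(C(n),1)) for n in L])
for s,o,g in((20,8,1),(0,8,1),(-15,8,1),(-60,8,-1),(-15,8,-1)): run(s,o,g,float(sys.argv[1]))
E
timeout 400 python3 plan.py 5
```

```text
box [519.2  24.2] -8.871324819235852 res 0.9979709032904793
handle yaw -5.192745 pt 485.22604 37.101818 n 426 t range -75.1817837204226 87.80538300339244
paddle (525.85, np.float32(33.409935)) at z47
s 20 off 8 sgn 1 cost 34 minclr after start 3.9
[(0, 6, 0, np.float64(2.0)), (-4, 10, 0, np.float64(6.3)), (-8, 14, 0, np.float64(11.7)), (-12, 18, 0, np.float64(17.2)), (-16, 22, 4, np.float64(16.4)), (-20, 22, 8, np.float64(13.4)), (-24, 22, 12, np.float64(10.1)), (-28, 18, 12, np.float64(6.9)), (-32, 22, 16, np.float64(5.1)), (-36, 26, 20, np.float64(3.9)), (-36, 30, 24, np.float64(7.2)), (-32, 34, 24, np.float64(10.4)), (-28, 38, 24, np.float64(12.4)), (-24, 42, 24, np.float64(14.5)), (-20, 46, 24, np.float64(16.5)), (-16, 50, 24, np.float64(18.4)), (-12, 54, 24, np.float64(20.5)), (-8, 58, 24, np.float64(22.5)), (-4, 62, 24, np.float64(22.9)), (0, 66, 28, np.float64(24.2)), (4, 70, 28, np.float64(25.8)), (8, 74, 28, np.float64(25.0)), (12, 78, 28, np.float64(23.3)), (16, 82, 28, np.float64(21.6)), (20, 86, 28, np.float64(21.0)), (24, 90, 28, np.float64(21.8)), (28, 94, 24, np.float6
[... 3097 characters left out ...]
 14, 12, np.float64(6.4)), (24, 18, 16, np.float64(5.1)), (24, 22, 20, np.float64(4.9)), (28, 26, 24, np.float64(8.0)), (24, 30, 24, np.float64(9.7)), (20, 34, 24, np.float64(11.6)), (16, 38, 24, np.float64(13.6)), (12, 42, 24, np.float64(15.7)), (8, 46, 24, np.float64(17.7)), (4, 50, 24, np.float64(19.7)), (0, 54, 24, np.float64(21.8)), (-4, 58, 24, np.float64(23.7)), (-8, 62, 24, np.float64(25.7)), (-12, 66, 24, np.float64(27.7)), (-16, 70, 24, np.float64(25.7)), (-20, 74, 24, np.float64(23.6)), (-24, 78, 24, np.float64(21.6)), (-28, 82, 24, np.float64(20.0)), (-32, 86, 24, np.float64(20.0)), (-36, 90, 24, np.float64(21.6)), (-40, 94, 20, np.float64(20.3)), (-44, 98, 16, np.float64(23.4))]
```

View pics/crop1.png

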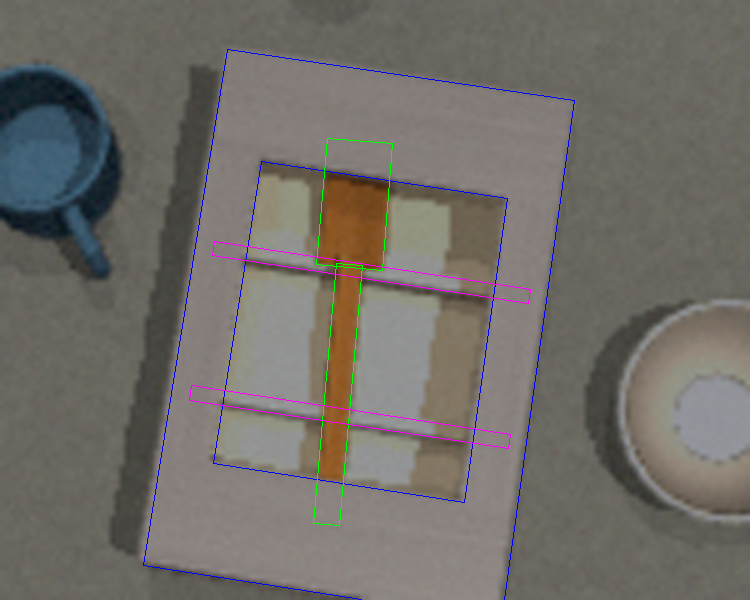

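The crop shows the overlay matching: the mouth outline spans about (262,162) to (465,502), and the orange handle and blade lie inside the green model. The paddle centre is about (526,33.4) with yaw -5.2°, and the box is at (519,24) with yaw -8.9°. I'll grip at mid-length and bring the blade up first (clearance at least 4.8 mm in the plan).

play_rows --motion '[[[45,-40,-32,0,0,0,0],[45,-40,-32,0,0,0,0],[45,-40,-32,0,0,0,0],[45,-40,-32,0,0,0,0],[45,-40,-32,0,0,0,0]]]'

```text
time_s: 1.78
tcp_pos: [310.7, 339.6, 256.5]
tool_rot: [180.0, 0.0, 163.5]
wrist_force: [0.6, -0.1, -0.4]
gripper_width: 45.3
```

play_rows --motion '[[[45,-40,-32,0,0,0,0],[45,-40,-32,0,0,0,0],[45,-40,-32,0,0,0,0],[45,-40,-32,0,0,0,0],[45,-40,-32,0,0,0,0]]]'

```text
time_s: 2.4
tcp_pos: [456.9, 129.1, 256.6]
tool_rot: [180.0, 0.0, 163.4]
wrist_force: [0.6, 1.1, -0.2]
gripper_width: 45.1
```

play_rows --motion '[[[45,-30,-24,0,0,0,0],[45,-30,-24,0,0,0,0],[45,0,0,20,0,0,-5],[45,0,0,20,0,0,-6.3],[45,0,0,0,0,0,0]]]'

```text
time_s: 3.02
tcp_pos: [498.9, 67.3, 215.0]
tool_rot: [-180.0, -0.2, 174.7]
wrist_force: [-0.0, 0.4, -0.2]
gripper_width: 44.7
```

```bash
cat > go.py <<'E'
# usage: go.py x y z roll pitch yaw -> tool-frame shift and turn from the present pose
import sys
from h import *
from scipy.spatial.transform import Rotation as Ro
np.set_printoptions(precision=1,suppress=True)
s=state();a=[float(v) for v in sys.argv[1:]]
R0=Ro.from_euler("xyz",s["tool_rot"],degrees=True);R1=Ro.from_euler("xyz",a[3:],degrees=True)
print("t",round(s["time_s"],2),s["tcp_pos"],s["tool_rot"],s["qpos"],"F",s["wrist_force"],"w",round(s["gripper_width"],1))
print("shift",R0.inv().apply(np.array(a[:3])-s["tcp_pos"]),"turn",(R0.inv()*R1).as_rotvec(degrees=True))
E
python3 go.py 526 33.4 140 180 0 174.8
```

```text
t 3.02 [498.9  67.3 215. ] [-180.    -0.2  174.7] [ -1.5  11.2 -12.2  66.8   0.    3.9] F [-0.   0.4 -0.2] w 44.7
shift [-30.4 -31.2  74.9] turn [-0.  -0.2 -0.1]
```

play_rows --motion '[[[45,-15,-16,20,0,0,0],[45,-15.4,-15.2,20,0,0,0],[45,0,0,25,0,0,0],[45,0,0,0,0,0,0],[45,0,0,0,0,0,0]]]'

```text
time_s: 3.65
tcp_pos: [527.9, 33.8, 152.6]
tool_rot: [180.0, 0.1, 174.7]
wrist_force: [-0.0, -0.3, 1.3]
gripper_width: 45.4
```

```bash
python3 go.py 526 33.4 56 180 0 174.8; python3 - <<'E'
from h import *
f=grab_frame("side");g=grab_frame("top")
o=np.hstack([cv2.resize(x["frame"][a:a+150,b:b+100],(400,600),interpolation=cv2.INTER_CUBIC) for x,a,b in((f,110,205),(g,130,220))])
cv2.imwrite("pics/above.png",o)
E
```

```text
t 3.65 [527.9  33.8 152.6] [180.    0.1 174.7] [ -5.   16.  -15.   58.9   0.    0.2] F [-0.  -0.3  1.3] w 45.4
shift [ 2.  -0.6 96.6] turn [ 0.   0.1 -0.1]
```

View pics/above.png

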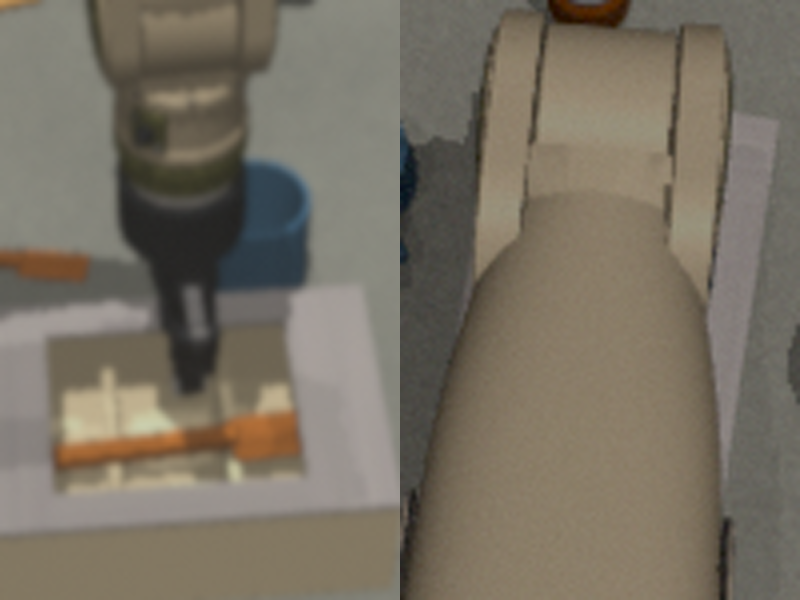

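The left half (side view) shows the gripper over the handle between the two ribs, with fingers at (190,380), handle at (190,440) and blade at (265,440). In the top view the arm hides everything. Descending.

play_rows --motion '[[[45,2,-0.5,25,0,0,0],[45,0,0,25,0,0,0],[45,0,0,20,0,0,0],[45,0,0,14,0,0,0],[45,0,0,10,0,0,0]]]'

```text
time_s: 4.38
tcp_pos: [525.7, 33.4, 57.3]
tool_rot: [180.0, 0.1, 174.8]
wrist_force: [0.2, -0.2, 0.6]
gripper_width: 44.8
```

play_rows --motion '[[[45,0,0,2,0,0,0],[45,0,0,0,0,0,0],[5,0,0,0,0,0,0],[5,0,0,0,0,0,0],[5,0,0,0,0,0,0]]]'

```text
time_s: 5.0
tcp_pos: [525.9, 33.4, 56.0]
tool_rot: [180.0, 0.1, 174.8]
wrist_force: [-0.3, 0.0, 3.7]
gripper_width: 12.6
```

play_rows --motion '[[[5,0,0,0,0,0,0],[5,0,0,0,0,0,0],[5,0,0,0,0,0,0],[5,0,0,0,0,0,0]]]'

```text
time_s: 5.5
tcp_pos: [525.8, 33.4, 55.9]
tool_rot: [180.0, 0.1, 174.8]
wrist_force: [-0.5, 0.5, 5.2]
gripper_width: 12.7
```

Gripped (12.7 mm). I compute tool-frame rows for the planned path.

```bash
cat > rows.py <<'E'
import numpy as np,json,sys
np.set_printoptions(precision=1,suppress=True)
# waypoints: grasp dx,dz (box x / up), tilt ; -> tool shifts/turn rows
W=json.loads(sys.argv[1])
n=lambda t:np.array([-np.sin(t),np.cos(t)])
for a,b in zip(W,W[1:]):
    t0,t1=np.radians([a[2],b[2]]);D=np.array(b[:2])+6*n(t1)-np.array(a[:2])-6*n(t0)
    d=np.array([np.cos(t0),np.sin(t0)])
    print(b,"x %.1f z %.1f turn_y %.1f"%(-D@d,-D@n(t0),-(b[2]-a[2])))
E
python3 rows.py '[[0,0,0],[-4,8,0],[-8,12,0],[-12,17,0],[-16,18,4],[-20,18,8],[-24,18,12],[-28,16,16],[-32,15,20],[-36,18,24],[-32,22,24],[-28,28,26],[-24,34,28],[-16,42,28],[-8,50,28],[0,58,28],[12,70,28],[24,82,28],[36,94,28],[36,110,22]]'
```

```text
[-4, 8, 0] x 4.0 z -8.0 turn_y 0.0
[-8, 12, 0] x 4.0 z -4.0 turn_y 0.0
[-12, 17, 0] x 4.0 z -5.0 turn_y 0.0
[-16, 18, 4] x 4.4 z -1.0 turn_y -4.0
[-20, 18, 8] x 4.4 z -0.3 turn_y -4.0
[-24, 18, 12] x 4.4 z -0.5 turn_y -4.0
[-28, 16, 16] x 4.7 z 1.1 turn_y -4.0
[-32, 15, 20] x 4.5 z -0.1 turn_y -4.0
[-36, 18, 24] x 3.2 z -4.2 turn_y -4.0
[-32, 22, 24] x -5.3 z -2.0 turn_y 0.0
[-28, 28, 26] x -5.9 z -3.9 turn_y -2.0
[-24, 34, 28] x -6.0 z -3.6 turn_y -2.0
[-16, 42, 28] x -10.8 z -3.3 turn_y 0.0
[-8, 50, 28] x -10.8 z -3.3 turn_y 0.0
[0, 58, 28] x -10.8 z -3.3 turn_y 0.0
[12, 70, 28] x -16.2 z -5.0 turn_y 0.0
[24, 82, 28] x -16.2 z -5.0 turn_y 0.0
[36, 94, 28] x -16.2 z -5.0 turn_y 0.0
[36, 110, 22] x -8.1 z -14.1 turn_y 6.0
```

play_rows --motion '[[[5,4,0,-8,0,0,0],[5,4,0,-4,0,0,1.2],[5,4,0,-5,0,0,1.3],[5,0,0,0,0,0,1.2],[5,0,0,0,0,0,0]]]'

```text
time_s: 6.12
tcp_pos: [513.4, 34.5, 72.3]
tool_rot: [180.0, 0.0, 171.0]
wrist_force: [0.4, -1.4, -0.0]
gripper_width: 12.7
```

play_rows --motion '[[[5,4.4,0,-1,0,-4,0],[5,4.4,0,-0.3,0,-4,0],[5,4.4,0,-0.5,0,-4,0],[5,0,0,0,0,0,0],[5,0,0,0,0,0,0]]]'

```text
time_s: 6.75
tcp_pos: [501.1, 36.4, 73.5]
tool_rot: [180.0, 12.0, 171.0]
wrist_force: [0.2, -0.4, 0.3]
gripper_width: 12.5
```

```bash
cat > look.py <<'E'
from h import *
from scipy.spatial.transform import Rotation as Ro
import sys
np.set_printoptions(precision=1,suppress=True)
s=state();R=Ro.from_euler("xyz",s["tool_rot"],degrees=True);G=s["tcp_pos"]+R.apply([0,0,6])
print(s["time_s"],s["tcp_pos"],s["tool_rot"],"F",s["wrist_force"],"M",s["ft_torque"],s["gripper_width"])
c,n=np.cos(np.radians(-8.87)),np.sin(np.radians(-8.87));D=G-[519.2,24.2,0];print("grasp in box",c*D[0]+n*D[1],-n*D[0]+c*D[1],D[2])
P=lambda x,y,z:s["tcp_pos"]+R.apply([-x,-y,14-z+7-7]) # paddle x, y, height over mid of handle (8+6 ahead of TCP)
f=grab_frame("side")
o=cv2.resize(f["frame"][100:280,160:400],(800,600),interpolation=cv2.INTER_CUBIC);k=800/240
pl=lambda L,c:cv2.polylines(o,[np.array([(px(f,X)+.5-[160,100])*k for X in L]).astype(int)],True,c,1)
pl([P(-105,7,7),P(40,7,7),P(40,-7,7),P(-105,-7,7)],(0,255,0));pl([P(35,18,-1),P(105,18,-1),P(105,-18,-1),P(35,-18,-1)],(0,255,0))
for e in("blade_end","butt_end"):
    x=105 if e[1]=="l" else -105
    print(e,"model",P(x,0,-4 if x>0 else 0),[(round(d["score"],2),w(f,d["at"])) for d in landmark_of(e,f) if np.linalg.norm(w(f,d["at"])[:2]-G[:2])<180])
cv2.imwrite(f"pics/{sys.argv[1]}.png",o)
E
python3 look.py t12
```

```text
6.75 [501.1  36.4  73.5] [180.  12. 171.] F [ 0.2 -0.4  0.3] M [-0.   0.2 -0. ] 12.462648562843528
grasp in box -18.568203513897423 9.302149525580683 67.66799068125417
blade_end model [606.2  19.9  77.8] [(0.97, array([606.1,  24.1,  80.2]))]
butt_end model [402.5  52.   38. ] []
```

View pics/t12.png

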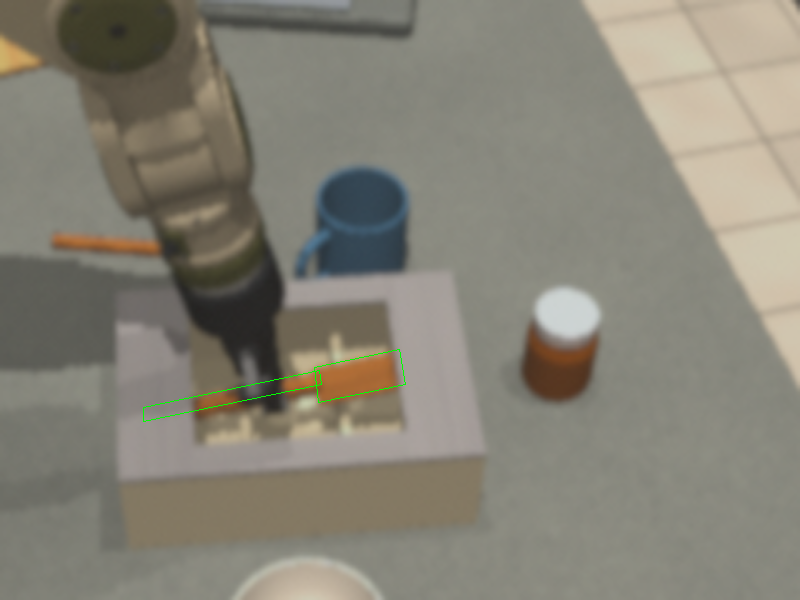

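The side view shows the blade end near (395,370), just under the mouth's far edge. The paddle follows the model and the forces are about zero. Continuing to 24°, one stage at a time.

play_rows --motion '[[[5,4.7,0,1.1,0,-4,0],[5,4.5,0,0,0,-4,0],[5,0,0,0,0,0,0]]]'

```text
time_s: 7.28
tcp_pos: [489.9, 38.1, 68.9]
tool_rot: [-180.0, 19.8, 171.1]
wrist_force: [-0.5, 0.1, 0.0]
gripper_width: 12.3
```

play_rows --motion '[[[5,3.2,0,-4.2,0,-4,0],[5,-5.3,0,-2,0,0,0],[5,-5.9,0,-3.9,0,-2,0],[5,-6,0,-3.6,0,-2,0],[5,0,0,0,0,0,0]]]'

```text
time_s: 7.9
tcp_pos: [500.0, 36.6, 89.4]
tool_rot: [180.0, 28.1, 171.0]
wrist_force: [-0.1, 0.2, -0.6]
gripper_width: 12.4
```

```bash
python3 look.py t28
```

```text
7.9 [500.   36.6  89.4] [180.   28.1 171. ] F [-0.1  0.2 -0.6] M [ 0.1  0.5 -0. ] 12.380574500461327
grasp in box -18.070934156003407 9.329923134636005 84.13971179976076
blade_end model [599.9  20.9 123. ] [(0.62, array([601.4,  21.5, 126. ]))]
butt_end model [415.   50.   27.6] [(0.67, array([412. ,  48.4,  26.6]))]
```

View pics/t28.png

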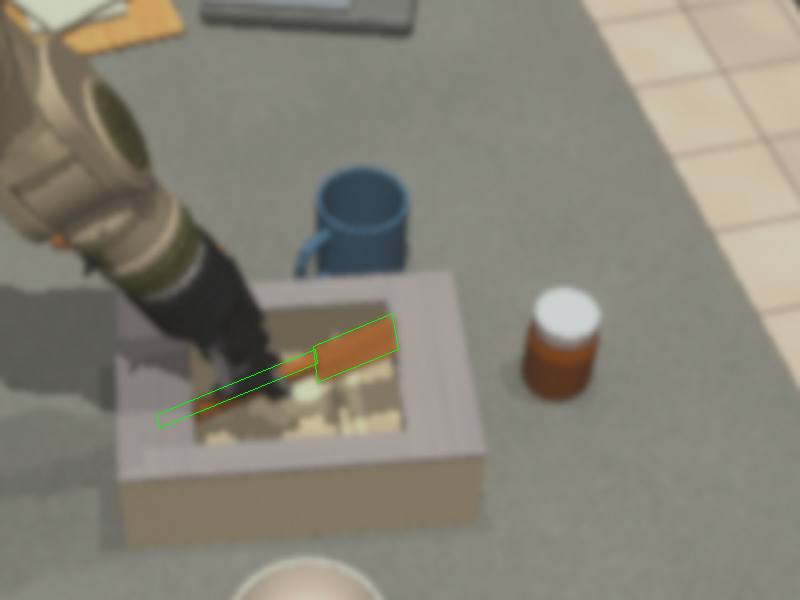

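The blade is out above the cover, with its end at (395,330), and the paddle matches the model. The forces are about zero. Drawing it out.

play_rows --motion '[[[5,-10.8,0,-3.3,0,0,0],[5,-10.8,0,-3.3,0,0,0],[5,-10.8,0,-3.3,0,0,0],[5,-16.2,0,-5,0,0,0],[5,-16.2,0,-5,0,0,0]]]'

```text
time_s: 8.68
tcp_pos: [547.0, 29.2, 137.5]
tool_rot: [180.0, 28.0, 171.0]
wrist_force: [0.3, 0.1, -1.3]
gripper_width: 12.4
```

play_rows --motion '[[[5,-16.2,0,-5,0,0,0],[5,-16,0,-12,0,0,0],[5,-12,0,-20,0,0,0],[5,-12,0,-20,0,0,0],[5,0,0,0,0,0,0]]]'

```text
time_s: 9.3
tcp_pos: [570.9, 25.5, 216.3]
tool_rot: [180.0, 28.3, 171.0]
wrist_force: [0.2, -0.2, -0.6]
gripper_width: 12.8
```

```bash
python3 look.py out; python3 go.py 521 28 190 180 0 171
```

```text
9.3 [570.9  25.5 216.3] [180.   28.3 171. ] F [ 0.2 -0.2 -0.6] M [ 0.1  0.5 -0. ] 12.77350427737475
grasp in box 53.68436613527352 9.289384492389443 211.05806621087984
blade_end model [670.6   9.8 250.3] [(0.77, array([671.1,  11.8, 251.2]))]
butt_end model [486.1  38.9 154.2] [(0.59, array([487.5,  40. , 149.7]))]
t 9.45 [568.1  25.8 212.1] [-180.    27.9  171.1] [ -4.5  -0.6 -32.9  29.8  -2.1   4. ] F [-0.7  0.1 -0.8] w 12.6
shift [51.8 -5.1 -2.4] turn [ 0.  27.9  0.1]
```

play_rows --motion '[[[5,11.3,-1,-4.3,0,7,0],[5,11.7,-1,-3,0,7,0],[5,12,-1,-1.5,0,7,0],[5,12,-1,0,0,7,0],[5,0,0,0,0,0,0]]]'

```text
time_s: 10.07
tcp_pos: [521.2, 29.0, 205.4]
tool_rot: [-180.0, -0.2, 171.0]
wrist_force: [0.3, 0.3, -0.2]
gripper_width: 12.5
```

play_rows --motion '[[[5,0,0,0,0,0,0],[5,0,0,0,0,0,0],[5,0,0,0,0,0,0],[5,0,0,0,0,0,0]]]'

```text
time_s: 10.58
tcp_pos: [520.6, 29.4, 207.8]
tool_rot: [180.0, 0.1, 171.1]
wrist_force: [-0.6, -0.8, -0.4]
gripper_width: 12.4
```

```bash
python3 look.py fin; python3 - <<'E'
from h import *
np.set_printoptions(precision=1,suppress=True)
for n in("side","top"):
  f=grab_frame(n)
  for q in("mug","bowl","jar"): print(n,q,[w(f,d["at"]) for d in boxes_of(q,f)[:1]])
print(state()["joint_vel"])
E
```

```text
10.575 [520.6  29.4 207.8] [180.    0.1 171.1] F [-0.6 -0.8 -0.4] M [-0. -0. -0.] 12.422939308558357
grasp in box 0.5744985987315381 5.316318849258772 201.8102597532271
blade_end model [624.3  13.1 189.9] [(0.97, array([623.5,  17. , 190.5]))]
butt_end model [416.9  45.7 193.7] [(0.94, array([414.1,  45.9, 194.2]))]
side mug [array([630.9, 196.9,  63.9])]
side bowl [array([ 488.2, -156.4,   32.8])]
side jar [array([739.7,  20.3,  58.6])]
top mug [array([626.4, 198.7,  30.8])]
top bowl [array([ 484.8, -174.6,   21.8])]
top jar [array([751.5,  41.2,  89.6])]
[-0.  -0.   0.  -0.1  0.  -0. ]
```

View pics/fin.png

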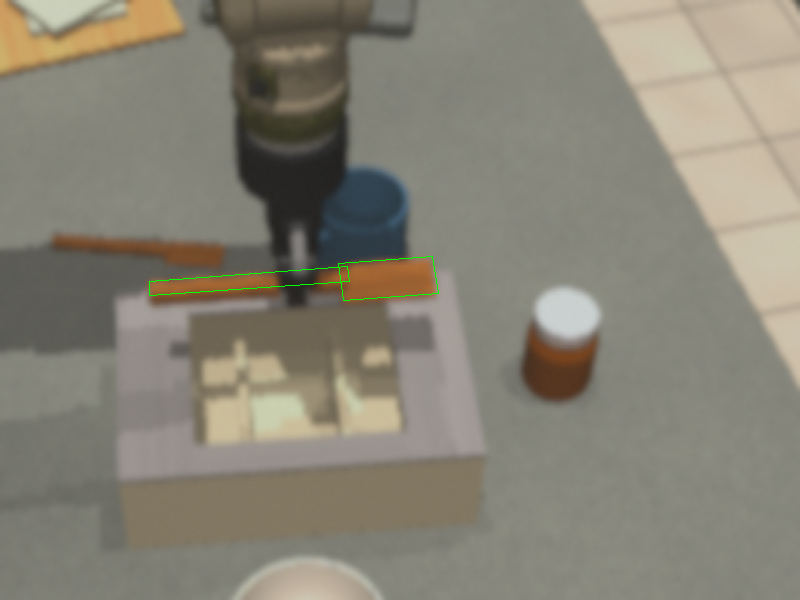

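The final picture shows the paddle level above the box, from butt (150,292) to blade end (436,275). The mug and jar are at the same pixels as before, and nothing touches the paddle except the gripper. Handing in.

```bash
python3 -c "
from station import job;print(job.job_done())"
```

```text
the job is handed in; nothing more can be done
None
```

The paddle is out of the box, and I handed the job in at about 10.8 s of the allowed 38 s. I gripped the orange paddle in the box by its handle at mid-length and tilted it blade-up to 28°. I drew it out through the mouth blade first, then levelled it over the box centre.

- **Paddle pose:** The tool is level to 0.1°, and by the gripper pose the underside is about 187 mm up, 9 cm above the cover. The networks put both ends within 5 mm of that.
- **Grip and rest:** The opening held at 12.4 mm, wrist forces were under 1 N, and the joints were still.
- **Mug, bowl and jar:** The top camera puts the mug and bowl within 3 mm of where they started. It put the jar about 10 mm off, but the side camera had it within 3 mm and it looked unmoved in the pictures. I take the 10 mm as network error; the arm never came near the jar. The side camera found no bowl in the first picture, so only the top view checks the bowl.

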